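# Shut the game chest and flip its hasp over the staple

## Task

Reset the escape-game chest for the next team: push the open lid over with your fingertips and bring it down fully shut without slamming it, then flip the hasp strap over to the front and press it flat over the staple, ready for a padlock. Only push - do not pinch, grip or lift anything - do not shove the chest about, and leave the padlocks and the other props where they are.

Things in the scene. Friction and masses are not known exactly. Their poses are not given: they have to be found in the camera images.
- chest: small black wooden game chest, loose but heavy (3 to 4.5 kg). Origin: centre of its underside, z up; front looks along its own -x, lid hinges along its own y at the back. 180 mm deep (x), 270 mm wide (y); box part 90 mm high, the shut lid adds 40 mm. Lid's hinge line: x = +90, z = 90 mm in this frame. It slides if pushed sideways with some 15 N or more
- lid (a joint): opening angle of the lid, rad: 0 shut, 1.57 standing upright, more = leaning back (stop at 1.95). A hollow slab reaching 180 mm from the hinge line, 270 mm wide, 40 mm thick: its outer face lies 40 mm off the hinge plane. Stiff friction hinges hold it at any angle, it never falls by itself; 4 to 6 N near the free edge pushes it over
- lid_edge (a point): the middle of the lid's free edge, on its outer face (in the chest's frame x = -90, y = 0, z = 130 mm when shut)
- hasp (a joint): angle of the hasp strap to the lid, rad: 0 flat on the front of the shut chest, 1.57 straight out, 3.14 standing up over the shut lid's front edge, more = leaning back over the lid (stop at 4.1). Steel strap 85 mm long, 34 wide, 3 thick, mid-width, slot 9 x 28 near its end; its barrel runs along y at x = -95, z = 130 mm of the chest's frame when shut. Stays where left; 1 to 2 N turns it
- hasp_end (a point): the middle of the hasp strap's free end, 85 mm from its hinge barrel
- staple (a point): outermost point of the steel staple loop on the front of the box part, standing 23 mm out of the front face; 5 mm thick, it reaches from 55 to 75 mm above the table. The strap's slot (65 mm from the barrel) goes over it, so a fingertip coming from above presses the strap flat above the staple, within about 50 mm of the barrel
- padlock_a: a combination padlock lying flat, 58 x 34 x 20 mm block with a shackle, near the front of the chest; origin at the centre of its underside; leave it alone
- padlock_b: a second, identical combination padlock lying flat, near the front of the chest; origin at the centre of its underside; leave it alone
- torch: a small torch standing on its head, 110 mm tall, 33 mm across, near a front corner of the chest; origin at the centre of its underside; leave it alone
- key: a key on a flat wooden fob, lying, about 85 mm long, 6 mm thick; origin at the centre of its underside; leave it alone
- magnifier: a hand magnifier lying flat, 72 mm lens, 10 mm thick, handle to its own -x, on the far left of the table; origin at the centre of its underside; leave it alone
- cryptex: a standing cylinder puzzle with wooden rings, 92 mm tall, 52 mm across; origin at the centre of its underside; leave it alone
- radio: a hand-held radio standing upright, 112 mm tall without its aerial (167 mm with it); origin at the centre of its underside; leave it alone

How it is judged (in metres and radians):
On the way, in this order (a step that is already met when the one before it is completed fails the run):
1. the lid has been pushed fully shut, the strap not yet over (value of joint lid below 0.06 rad and value of joint hasp above 0.6 rad), for 0.2 s.
2. the hasp strap lies flat over the staple on the shut chest (value of joint lid below 0.06 rad and value of joint hasp below 0.12 rad), for 0.2 s.
At the end, for the whole second after the job is handed in: lid shut (within 0.06 rad), hasp strap flat on the front over the staple (within 0.12 rad), chest at rest, level and within 40 mm of where it stood (all of step 2 and linear speed of chest below 0.02 m/s and distance of chest from where it was at the start of the episode below 0.04 m and angle between chest's own z axis and vertical below 0.05 rad); the robot touches nothing.
It fails at once if the lid is slammed (closing faster than 2.5 rad/s in its last 0.3 rad) (value of joint lid below 0.3 rad and velocity of joint lid below -2.5 rad/s).
It fails at once if the chest is shoved more than 40 mm, lifted or tipped (distance of chest from where it was at the start of the episode above 0.04 m or angle between chest's own z axis and vertical above 0.1 rad).
It fails at once if the strap or the lid is taken between the fingers (the grasp point lies in it while the fingers press on the chest) ((x of the grasp point in the frame of hasp_end between -0.004 and 0.004 m and y of the grasp point in the frame of hasp_end between -0.017 and 0.017 m and z of the grasp point in the frame of hasp_end between -0.005 and 0.085 m and contact force between the fingers and chest above 5 N) or (x of the grasp point in the frame of lid_edge between 0 and 0.18 m and y of the grasp point in the frame of lid_edge between -0.135 and 0.135 m and z of the grasp point in the frame of lid_edge between -0.04 and -0.002 m and contact force between the fingers and chest above 5 N)).
It fails at once if a padlock or another prop is lifted, knocked or moved by more than 25 mm (distance of any of padlock_a, padlock_b, torch, key, magnifier, cryptex, radio from where it was at the start of the episode above 0.025 m).
It also fails if it takes over 64 s, if anything falls off the work surface, if the arm or the gripper's body presses on something with over 40 N, if the wrist force passes 120 N, or if a joint passes its speed limit or range.

## Robot

A 7-joint arm with a two-finger parallel gripper is mounted at the origin on the work surface. World frame = base frame: x ahead of the robot, y to its left, z up, the work surface at z = 0. Lengths are in mm, angles in rad, forces in N, time in s.
With the tool pointing down it reaches from about 425 to 875 mm from the base axis. Payload 8.4 kg.
Tool frame: the origin (TCP) lies on the mounting face of the last link; the fingertips stand 173 mm ahead of it and the grasp point (between the pads) lies 155 mm ahead of it; z points along the fingers, y is the direction in which the jaws open and shut (so a half turn about z gives the same grasp; the last joint's range is limited). The gripper opens to 85 mm and grips with 20 to 120 N. Pads are 22 mm wide; open, the fingers measure 114 mm over their backs; the gripper's body (76 mm by 85 mm) begins 54 mm behind the grasp point. The pads swing forward as they close: fully open they stand 13 mm farther back than shut.
Start: joints at [1.228, 0.333, 0.04, 1.465, -0.013, 1.343, -0.059], TCP at [156.885, -630.762, 404.708] pointing down, gripper open.
Joint ranges: [-2.58, 2.58], [-0.38, 2.09], [-1.3, 1.39], [0.25, 2.4], [-1.5, 4.64], [0.08, 2.09], [-2.65, 2.65]. Speed limits (rad/s): [2.22, 2.22, 2.79, 2.79, 3.14, 3.14, 3.14].

## Interface

Orientations are given as [roll, pitch, yaw] about the fixed x, y, z axes, in that order (R = Rz(yaw) Ry(pitch) Rx(roll)).
In Python, from workcell import movep, move_straight, goto_joints, ungrasp, grab, pause, ik, grab_frame, Unreachable, sign_off, get_time, get_joint_positions, get_qd, get_joint_torque, get_tcp_pos, get_ee_rot, get_wrist_force, get_torque, get_finger_gap gives the robot as it stands. The module is installed in compiled form; this text tells all that it offers. Calls block until the motion is done:
- movep(position, orientation): joint-space move of the TCP to a pose.
- move_straight(position, attitude=None, feed=150, contact_N=None): straight line of the TCP; attitude=None keeps the orientation; feed is the mean speed in mm/s. With contact_N (N) it stops when the force on the tool has changed by that much, and returns True; else False.
- goto_joints(angles): joint-space move.
- ungrasp() and grab(f_grip=None): open the fingers fully, or close them until they stop; f_grip is the grip in N (None keeps the last).
- pause(seconds).
- ik(position, orientation): joint angles nearest the present ones, or None.
- grab_frame(name): name is "scene" or "top"; returns a dict with "color" (480x640x3 uint8, blue, green, red), "depth" (480x640 float32, mm along the optical axis (not along the pixel's ray), 0 where there is no reading), "fx", "fy", "cx", "cy" (pixels), "R" (3x3) and "t" (3): a world point X has camera coordinates R X + t. Camera axes: x right, y down, z forward; pixel columns grow to the right and rows downward; lengths in mm; the calibration is good to about 2 mm. A picture is of the moment at which its call begins.
A pose or a line that the arm cannot do raises Unreachable and nothing moves.
- sign_off(): hands the job in, once; it reports no verdict.
Readings, each from a call of its own:
- get_time(): time.
- get_joint_positions(): joint angles.
- get_qd(): joint speeds.
- get_joint_torque(): joint torques, N m.
- get_tcp_pos(): TCP position.
- get_ee_rot(): TCP orientation.
- get_wrist_force(): force on the tool from outside, world axes, zero at the start.
- get_torque(): the same for the moment, N m.
- get_finger_gap(): opening from 0.0 (shut) to 1.0 (fully open).
Only numpy, scipy, OpenCV 4.12 (cv2) and the standard library are available. Lean on these libraries where they do the work, as an engineer would, in place of code of your own. Each camera call takes 0.05 s, during which the arm holds its last target. There are 200 camera calls.

## Working session

There is one attempt and no reset: what is moved stays moved. The work goes in short steps, each a Python script; the robot and the scene stay as the last script left them, time stands still between calls to the robot, and variables do not carry over. Pictures are saved under pics/ and viewed, about 8 in all and at most 12, crops included, and the job is handed in when it is done.

```bash
mkdir -p pics; cat > h.py <<'E'
import numpy as np, cv2
from workcell import *
def snap(cam,name):
    f=grab_frame(cam); cv2.imwrite(f'pics/{name}.png',f['color']); np.savez(f'pics/{name}.npz',**f); return f
def cloud(f):
    d=f['depth'].astype(float); v,u=np.indices(d.shape)
    P=np.stack([(u-f['cx'])/f['fx']*d,(v-f['cy'])/f['fy']*d,d],-1)
    W=(P-np.array(f['t']).ravel())@np.array(f['R']); W[d<=0]=np.nan; return W
E
python3 - <<'E'
from h import *
for c in('scene','top'):
    f=snap(c,c+'0'); print(c,-np.array(f['R']).T@np.array(f['t']).ravel(),np.round(f['R'],2).tolist(),f['fx'])
print(get_time(),get_ee_rot(),get_finger_gap(),get_wrist_force())
E
```

```text
scene [1459.19445552  305.99265606  709.87217989] [[-0.35, 0.94, -0.01], [0.49, 0.17, -0.86], [-0.8, -0.3, -0.52]] 483.82120963423534
top [ 433.84543555  -25.33077383 1101.86909473] [[0.02, -1.0, 0.01], [-1.0, -0.02, -0.09], [0.09, -0.01, -1.0]] 457.7474809193048
0.1 [-3.14017047e+00  1.08175855e-04  2.43708093e-01] 0.9965262098489338 [-0.76833654 -0.61057092 -0.1087855 ]
```

View pics/scene0.png

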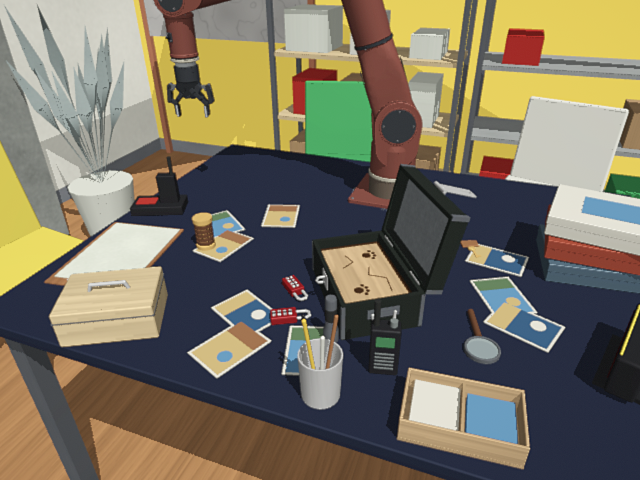

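View pics/top0.png

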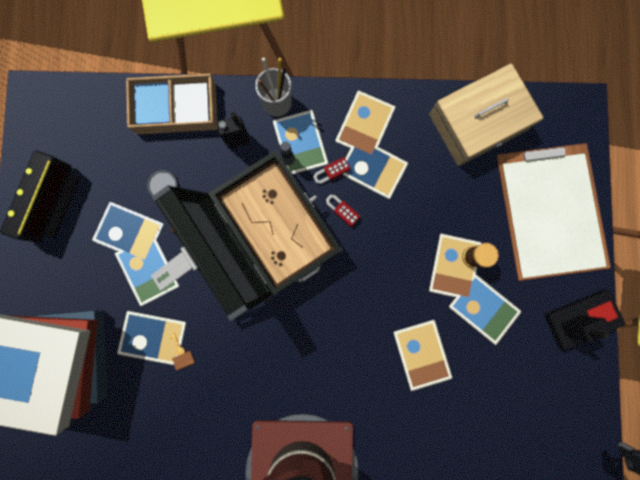

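The scene picture shows the chest with its lid leaning back; in the top picture its front runs from (275,158) to (340,252), the lid's free edge from (160,190) to (235,318), and the strap is at (155,280)–(190,255). The padlocks are at (332,168) and (342,210), the torch at (286,150) and the radio at (232,127).

```bash
cat >> h.py <<'E'
def loadf(n):
    return dict(np.load(f'pics/{n}.npz'))
def proj(f,X):
    p=np.atleast_2d(X)@np.array(f['R']).T+np.array(f['t']).ravel()
    return np.c_[p[:,0]/p[:,2]*f['fx']+f['cx'],p[:,1]/p[:,2]*f['fy']+f['cy']]
E
python3 - <<'E'
from h import *
f=loadf('top0'); W=cloud(f)
for n,(u,v) in dict(floor1=(265,200),floor2=(300,255),strapend=(158,279),strapmid=(172,270),strapnear=(187,258),lidA=(165,190),lidB=(236,315),lidmid=(200,240),lp=(332,168),lp2=(342,212),torch=(286,149),radio=(232,127),table=(400,300),c1=(275,158),c2=(340,252),key=(182,360)).items(): print(n,np.round(W[v,u]))
# rim points z~90
m=np.zeros(W.shape[:2],bool); m[140:310,205:355]=1
z=W[...,2]; r=m&(abs(z-90)<6)
pts=W[r][:,:2]; print(len(pts), cv2.minAreaRect(pts.astype(np.float32)))
p=W[m&(z>25)&(z<97)][:,:2]; print(cv2.minAreaRect(p.astype(np.float32)))
m=np.zeros(W.shape[:2],bool); m[170:330,145:260]=1
q=W[m&(z>180)]; print(len(q),np.percentile(q[:,2],[0,50,90,99,100]))
im=cv2.imread('pics/top0.png')[110:330,130:360]; cv2.imwrite('pics/tc.png',cv2.resize(np.clip(im*2.0,0,255).astype(np.uint8),None,fx=3.4,fy=2.7*1.0,interpolation=cv2.INTER_CUBIC))
E
```

```text
floor1 [619.  93.  69.]
floor2 [495.  11.  63.]
strapend [436. 349.   4.]
strapmid [452. 240. 251.]
strapnear [474. 208. 268.]
lidA [599. 255. 265.]
lidB [373. 117. 261.]
lidmid [507. 186. 267.]
lp [708. -61.  23.]
lp2 [602. -86.  21.]
torch [726.  45. 111.]
radio [774. 166. 111.]
table [ 395. -228.    3.]
c1 [716.  72.  73.]
c2 [508. -83.   2.]
key [248. 282.   8.]
2350 ((566.5455322265625, 70.51368713378906), (277.7255554199219, 240.5397186279297), 32.6522102355957)
((566.3311767578125, 60.25923156738281), (334.4797668457031, 370.60528564453125), 79.21051788330078)
4293 [180.87094895 261.8274469  266.30492383 268.5564706  270.66392413]
```

View pics/tc.png

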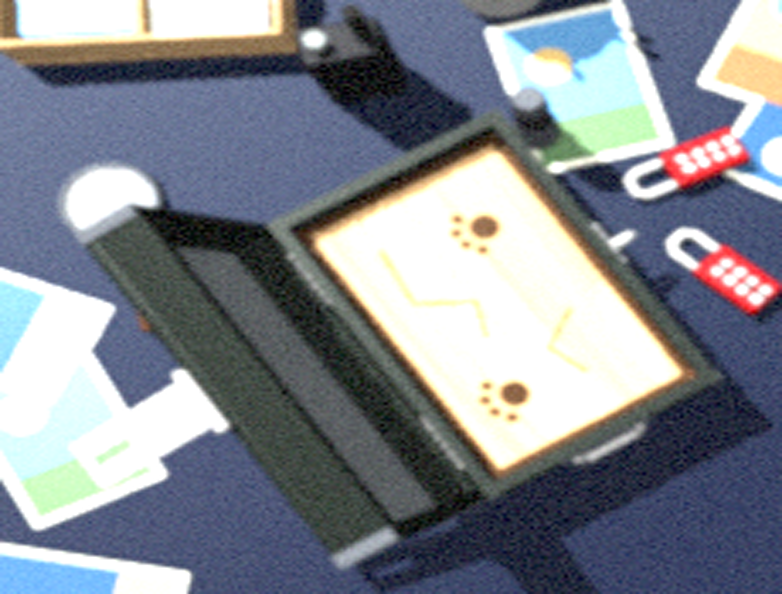

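The crop shows the rim corners at full-image (276,153), (342,251), (210,192) and (274,293), the staple at (314,198), and the strap from its barrel at (189,258) to its end at about (154,280), sticking out backwards from the lid edge.

```bash
cat > fit.py <<'E'
from h import *
f=loadf('top0'); W=cloud(f)
R=np.array(f['R']);t=np.array(f['t']).ravel(); C=-R.T@t
def onplane(u,v,z):
    d=R.T@np.array([(u-f['cx'])/f['fx'],(v-f['cy'])/f['fy'],1]); return C+d*(z-C[2])/d[2]
E
python3 - <<'E'
from fit import *
px=np.array([[276.2,152.6],[342.4,250.7],[274.1,293.3]]) # front-left(+y?),front-right,back-right
c=np.array([onplane(*p,90) for p in px]); print(np.round(c,1)); print(np.linalg.norm(c[0]-c[1]),np.linalg.norm(c[1]-c[2]))
yd=c[0]-c[1]; xd=c[2]-c[1]
print(np.degrees(np.arctan2(xd[1],xd[0])), np.degrees(np.arctan2(-yd[0],yd[1])))
# refine: rim mask points z 84..97
z=W[...,2]; m=np.zeros(z.shape,bool); m[140:310,205:355]=1
r=m&(abs(z-90)<5)
from scipy.optimize import least_squares
# strap & lid top: top edge region
m2=np.zeros(z.shape,bool); m2[170:330,145:260]=1
q=W[m2&(z>215)]
yaw0=np.arctan2(xd[1],xd[0])
yaw=np.arctan2(xd[1]-yd[0],xd[0]+yd[1])if 0 else yaw0
for deg in [np.degrees(yaw0)]:
    a=np.radians(np.degrees(np.arctan2(-yd[0],yd[1]))*.6+deg*.4); ex=np.array([np.cos(a),np.sin(a)]);ey=np.array([-ex[1],ex[0]])
    o=(c[0][:2]+c[2][:2])/2; print('o,a',o,np.degrees(a))
    L=np.c_[(q[:,:2]-o)@ex,(q[:,:2]-o)@ey,q[:,2]]
    for lo in range(0,300,10):
        s=L[(L[:,0]>=lo)&(L[:,0]<lo+10)]
        if len(s)>5: print(lo,len(s),np.round(np.percentile(s[:,1],[2,98])),np.round(np.percentile(s[:,2],[5,50,95])))
    P=W[r][:,:2]-o; print('rim',np.percentile(P@ex,[.5,1,99,99.5]),np.percentile(P@ey,[.5,1,99,99.5]))
    s=onplane(313.8,198.1,70)[:2]-o; print('staple',s@ex,s@ey)
    b=onplane(188.8,258.1,260)[:2]-o; print('barrel',b@ex,b@ey)
    for n,(u,v,zz) in dict(torch=(286,149,111),pa=(332,168,20),pb=(342,210,20),radio=(232,127,111)).items():
        s=onplane(u,v,zz)[:2]-o; print(n,s@ex,s@ey)
E
```

```text
[[724.   68.1  90. ]
 [504.7 -84.1  90. ]
 [408.5  64.6  90. ]]
266.94733471034806 177.1534200326567
122.90528457982508 -55.22754358181224
o,a [566.2213589   66.37476832] 16.02558768284269
0 123 [133. 175.] [259. 262. 267.]
10 126 [138. 178.] [258. 263. 267.]
20 122 [141. 182.] [258. 263. 267.]
30 124 [143. 185.] [258. 263. 267.]
40 123 [147. 188.] [257. 263. 267.]
50 126 [150. 192.] [258. 262. 267.]
60 122 [154. 195.] [258. 262. 267.]
70 128 [157. 198.] [259. 263. 267.]
80 138 [153. 194.] [220. 262. 268.]
90 22 [152. 168.] [216. 236. 267.]
rim [-151.05281544 -147.74071439  152.14579562  154.32719206] [-121.09578598 -118.50941008  138.19880932  141.34648096]
staple 33.3536656391945 -97.85022320181952
barrel -49.452257399173874 160.84709994840455
torch 148.12132212164178 -65.04563254425572
pa 102.03435616436437 -161.4659477390687
pb -2.829453228778919 -157.74967019893424
radio 227.12477115295724 38.02751174718997
```

```bash
cat >> fit.py <<'E'
a=np.radians(124.2); ex=np.array([np.cos(a),np.sin(a)]);ey=np.array([-ex[1],ex[0]]); o=np.array([566.2,66.4])
def loc(X): X=np.asarray(X); d=X[...,:2]-o; return np.stack([d@ex,d@ey,X[...,2]],-1)
def wor(x,y,z): return np.r_[o+x*ex+y*ey,z]
E
python3 - <<'E'
from fit import *
L=loc(W); z=W[...,2]
m2=np.zeros(z.shape,bool); m2[170:330,145:260]=1
q=L[m2&(z>180)]
for lo in range(80,300,6):
    s=q[(q[:,0]>=lo)&(q[:,0]<lo+6)]
    if len(s)>5: print(lo,len(s),np.round(np.percentile(s[:,1],[2,98])),np.round(np.percentile(s[:,2],[5,50,95])))
m=np.zeros(z.shape,bool); m[140:310,205:355]=1
P=L[m&(abs(z-90)<5)]
print('rim',np.percentile(P[:,0],[.5,2,98]),np.percentile(P[:,1],[.5,1,99,99.5]))
# front edge line and +-y sides at various positions
for yy in range(-120,130,30):
    s=P[abs(P[:,1]-yy)<8]; print(yy,'xmin',np.round(np.percentile(s[:,0],[1,5]),1),end=' ')
print()
for xx in range(-70,80,30):
    s=P[abs(P[:,0]-xx)<8]; print(xx,'y',np.round(np.percentile(s[:,1],[2,98]),1),end=' ')
print()
for n,(u,v,zz) in dict(staple=(313.8,198.1,70),barrel=(188.8,258.1,265),send=(153.5,280,240),torch=(286,149,111),pa=(332,168,20),pb=(342,210,20),paend=(315,180,10),pbend=(328,198,10),radio=(232,127,111)).items(): print(n,np.round(loc(onplane(u,v,zz))))
E
```

```text
104 7 [-135.  127.] [181. 182. 185.]
110 61 [-138.  131.] [185. 198. 214.]
116 79 [-138.  132.] [191. 222. 240.]
122 407 [-135.  130.] [222. 262. 268.]
128 496 [-132.  130.] [262. 266. 268.]
134 467 [-134.  130.] [262. 265. 267.]
140 486 [-134.  129.] [261. 263. 266.]
146 464 [-134.  129.] [260. 262. 265.]
152 472 [-132.  128.] [259. 261. 264.]
158 485 [-133.  127.] [257. 260. 263.]
164 187 [-132.  127.] [257. 260. 269.]
170 56 [-20.  15.] [261. 263. 266.]
176 61 [-19.  13.] [259. 261. 264.]
182 54 [-20.  13.] [257. 259. 262.]
188 59 [-19.  13.] [255. 258. 260.]
194 56 [-19.  14.] [254. 256. 258.]
200 59 [-19.  14.] [251. 253. 256.]
206 51 [-19.  13.] [249. 252. 254.]
212 57 [-19.  13.] [247. 250. 252.]
218 41 [-19.  14.] [245. 247. 250.]
224 38 [-19.  14.] [243. 246. 249.]
230 43 [-19.  14.] [241. 244. 247.]
236 45 [-19.  14.] [240. 242. 245.]
242 55 [-19.  13.] [238. 240. 243.]
248 7 [-10.  10.] [238. 239. 240.]
rim [-102.78812615  -89.1217123   119.73186919] [-138.06000884 -137.65407949  131.52604601  131.83573532]
-120 xmin [-115.8 -108. ] -90 xmin [-89.1 -88. ] -60 xmin [-88.7 -87.5] -30 xmin [-89.2 -88. ] 0 xmin [-89.2 -88. ] 30 xmin [-89.5 -88.6] 60 xmin [-89.5 -88.4] 90 xmin [-89.2 -88.6] 120 xmin [-88.7 -85.2] 
-70 y [-137.9  131.2] -40 y [-137.5  131.4] -10 y [-137.5  131.2] 20 y [-138.1  131.3] 50 y [-137.5  131.4] 
staple [-103.   -1.   70.]
barrel [167.  -2. 265.]
send [249.  -8. 240.]
torch [-108. -120.  111.]
pa [-185.  -47.   20.]
pb [-149.   52.   20.]
paend [-136.  -46.   10.]
pbend [-138.    8.   10.]
radio [ -35. -228.  111.]
```

```bash
cat > path.py <<'E'
from fit import *
o=o-3*ey
def wor(x,y,z): return np.r_[o+x*ex+y*ey,z]
import fit; 
TIP=173; H=12.5
def lidpt(th,d=150,y=-85,half=H):
    P=lambda d:np.array([90-d*np.cos(th)+40*np.sin(th), 90+d*np.sin(th)+40*np.cos(th)])
    p=P(d); x=P(180)[0] if th>np.pi/2 else p[0]
    return wor(x+half,y,p[1]+TIP)
def strappt(ph,r=45,y=0,gap=0):
    dr=np.array([-np.sin(ph),-np.cos(ph)]); n=np.array([-np.cos(ph),np.sin(ph)])
    c=np.array([-95,130])+r*dr+(1.5+gap+H*abs(n[0]))*n
    return wor(c[0],y,c[1]+TIP)
E
python3 - <<'E'
from path import *
q0=np.array(get_joint_positions())
for y in (124.2,-55.8,34.2,-145.8):
    print(y)
    O=[np.pi,0,np.radians(y)]
    for n,p in [('up',[157,-631,600]),('a',lidpt(1.78)+[0,0,120]),('b',lidpt(1.9)),('m',lidpt(1.0)),('e',lidpt(0)),('s',strappt(3.1)),('s1',strappt(1.57)),('s2',strappt(0))]:
        q=ik(list(p),O); print(n,np.round(p),None if q is None else np.round(q,2))
E
```

```text
124.2
up [ 157 -631  600] [ 1.4   0.33 -0.2   1.08  0.07  1.74  1.81]
a [538. 264. 521.] [ 0.18  0.31 -0.91  1.36  0.25  1.58 -0.11]
b [527. 280. 392.] [ 0.14  0.36 -0.88  1.58  0.28  1.34 -0.18]
m [608. 161. 411.] [ 0.43  0.48 -1.05  1.47  0.41  1.43 -0.03]
e [666.  77. 303.] [ 0.4   0.57 -0.81  1.5   0.43  1.26  0.13]
s [615.  -0. 349.] [ 0.5   0.39 -0.73  1.6   0.27  1.26  0.33]
s1 [647. -48. 304.] [ 0.5   0.48 -0.66  1.56  0.31  1.21  0.38]
s2 [630. -22. 258.] [ 0.48  0.49 -0.67  1.65  0.33  1.11  0.32]
-55.8
up [ 157 -631  600] [ 1.11  0.32  0.22  1.1  -0.07  1.73 -1.24]
a [538. 264. 521.] None
b [527. 280. 392.] [-1.54  0.56  1.38  1.66 -0.56  1.39 -2.63]
m [608. 161. 411.] [-1.18  0.53  1.22  1.55 -0.5   1.41 -2.47]
e [666.  77. 303.] [-0.96  0.76  1.21  1.57 -0.73  1.32 -2.2 ]
s [615.  -0. 349.] [-0.95  0.56  1.22  1.67 -0.54  1.3  -2.17]
s1 [647. -48. 304.] [-0.81  0.71  1.21  1.63 -0.69  1.3  -2.02]
s2 [630. -22. 258.] [-0.78  0.61  1.02  1.72 -0.57  1.14 -2.14]
34.2
up [ 157 -631  600] [ 1.26  0.32  0.01  1.09 -0.    1.73  0.29]
a [538. 264. 521.] [-0.25  0.22 -0.34  1.38 
[... 212 characters left out ...]
15.  -0. 349.] [ 0.48  0.38 -0.7   1.6   0.26  1.26 -1.24]
s1 [647. -48. 304.] [ 0.45  0.46 -0.59  1.56  0.27  1.2  -1.16]
s2 [630. -22. 258.] [ 0.45  0.48 -0.62  1.65  0.31  1.11 -1.23]
-145.8
up [ 157 -631  600] [ 0.55  0.51  1.21  1.13 -0.49  1.79 -2.52]
a [538. 264. 521.] [ 0.29  0.37 -1.1   1.36  0.33  1.61  1.4 ]
b [527. 280. 392.] [ 0.28  0.43 -1.09  1.58  0.39  1.37  1.31]
m [608. 161. 411.] [ 0.46  0.5  -1.1   1.47  0.44  1.44  1.52]
e [666.  77. 303.] [ 0.55  0.7  -1.1   1.49  0.63  1.34  1.57]
s [615.  -0. 349.] [ 0.74  0.52 -1.09  1.59  0.47  1.33  1.75]
s1 [647. -48. 304.] [ 0.77  0.65 -1.1   1.55  0.59  1.31  1.77]
s2 [630. -22. 258.] [ 0.75  0.67 -1.1   1.64  0.63  1.23  1.69]
```

```bash
python3 - <<'E'
from path import *
O=[np.pi,0,np.radians(124.2)]
grab(20); print(get_finger_gap(),get_time())
move_straight([157,-631,600],feed=250)
off=np.r_[30*ex,0]
p=lidpt(1.85)+off
movep(list(p+[0,0,140]),O); print(get_time(),get_wrist_force())
move_straight(list(p),feed=150); print(get_time(),get_wrist_force(),p,get_tcp_pos())
snap('scene','s1')
im=cv2.imread('pics/s1.png')[120:360,260:560]; cv2.imwrite('pics/s1c.png',cv2.resize(im,None,fx=2.4,fy=2.4))
E
```

```text
0.0004290472282891218 0.8667
5.275 [ 0.04914397 -0.34900811 -0.40511213]
6.3583 [-0.11649241 -0.26944475 -0.33765053] [515.01152501 298.28195635 396.16767057] [515.14884243 298.56156421 397.13233279]
```

View pics/s1c.png

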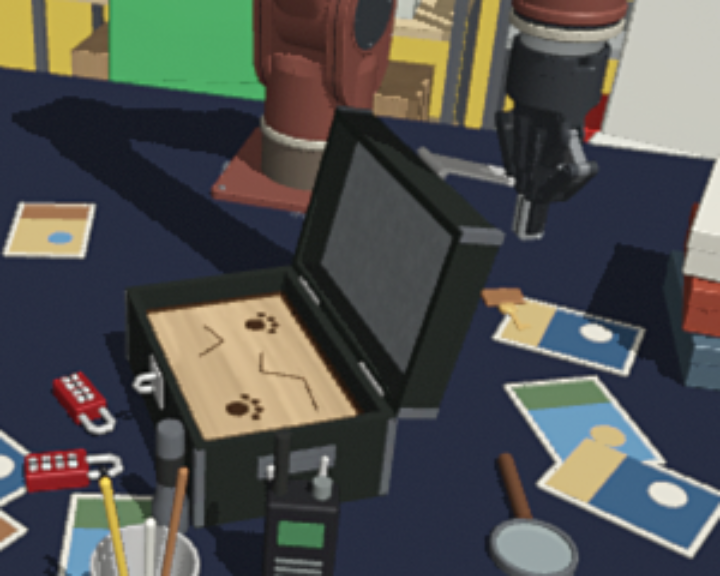

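The shut fingertips, at crop (530,232), are behind the lid's outer face and clear of the strap at (440,165). Now I push the lid over.

```bash
python3 - <<'E'
from path import *
for th in list(np.arange(1.8,0.25,-0.13)):
    c=move_straight(list(lidpt(th)),feed=90,contact_N=22)
    F=np.array(get_wrist_force()); print(round(th,2),round(get_time(),2),np.round([F[:2]@ex,F[:2]@ey,F[2]],1),c)
    if c: break
snap('scene','s2'); f=snap('top','t2')
im=cv2.imread('pics/s2.png')[120:360,260:560]; cv2.imwrite('pics/s2c.png',cv2.resize(im,None,fx=2.4,fy=2.4))
E
```

```text
1.8 6.98 [ 1.2  1.2 -0.3] False
1.67 7.4 [-0.4  0.   0. ] False
1.54 7.81 [-0.9  0.   0.3] False
1.41 8.18 [-0.1  0.1  0.5] False
1.28 8.56 [ 0.2  0.2 -0.8] False
1.15 8.93 [-0.2  0.8 -0.5] False
1.02 9.31 [ 0.7 -0.3 -0.1] False
0.89 9.68 [ 0.7  0.3 -0.5] False
0.76 10.06 [-0.6  0.2 -0.2] False
0.63 10.43 [0.9 1.1 0. ] False
0.5 10.81 [-0.   0.1 -0.7] False
0.37 11.18 [-0.1 -0.3 -0.1] False
```

View pics/s2c.png

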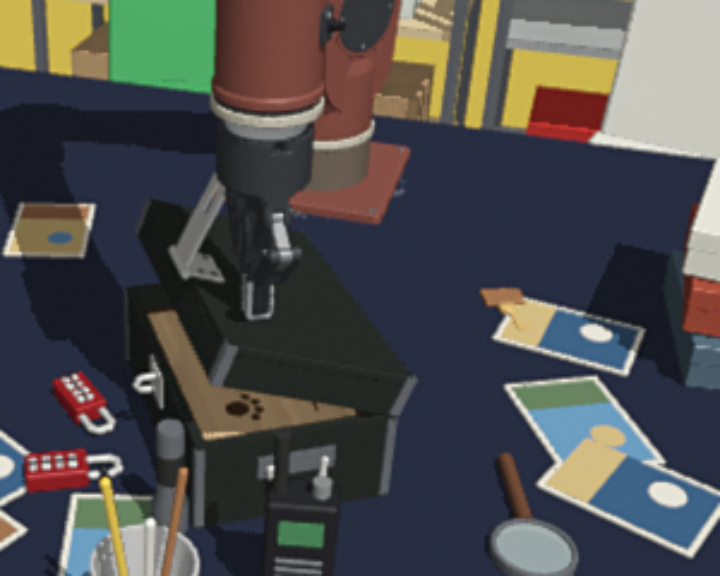

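The lid is pushed most of the way: the fingertip rests on it at crop (258,315) and the strap is standing at (200,230). I'll finish the closing gently.

```bash
python3 - <<'E'
from path import *
for th in (.25,.12,.05):
    c=move_straight(list(lidpt(th)),feed=60,contact_N=15); print(th,c,get_tcp_pos()[2])
    if c: break
if not c:
    p=np.array(get_tcp_pos()); c=move_straight(list(p-[0,0,28]),feed=30,contact_N=15)
F=get_wrist_force(); print(c,get_tcp_pos(),np.round(F,1),get_time()); pause(0.3); print(get_tcp_pos()[2],np.round(get_wrist_force(),1))
p=np.array(get_tcp_pos()); move_straight(list(p+[0,0,130]),feed=200)
f=snap('top','t3'); W3=cloud(f); L=loc(W3); L[...,1]+=3
m=(abs(L[...,1]-70)<40)|((abs(L[...,1]+70)<40))
for x in range(-95,100,20):
    s=L[m&(abs(L[...,0]-x)<6)&(L[...,2]>60)&(L[...,2]<200)]; print(x,len(s),np.round(np.median(s[:,2]) if len(s) else 0,1))
s=L[(abs(L[...,1])<30)&(L[...,0]>-150)&(L[...,0]<60)&(L[...,2]>145)&(L[...,2]<230)]
print('strap',len(s)); 
for z in range(145,225,10):
    k=s[abs(s[:,2]-z)<5]
    if len(k): print(z,len(k),np.round(np.percentile(k[:,0],[5,50,95])),np.round(np.percentile(k[:,1],[5,95])))
im=cv2.imread('pics/t3.png')[110:330,180:400]; cv2.imwrite('pics/t3c.png',cv2.resize(im,None,fx=2.7,fy=2.7))
E
```

```text
0.25 False 338.2768832258749
0.12 False 320.13998108541847
0.05 False 309.89056452334137
True [664.78457282  78.37312841 303.62780683] [-2.8 -0.6  8. ] 13.0167
303.6469242187377 [-1.3 -0.6  6.9]
-95 0 0
-75 0 0
-55 0 0
-35 0 0
-15 0 0
5 0 0
25 64 130.3
45 406 130.6
65 416 130.5
85 392 130.5
strap 0
```

View pics/t3c.png

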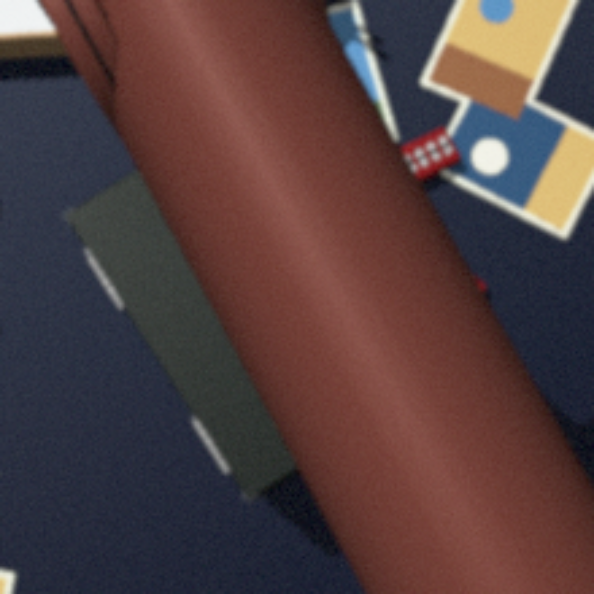

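The arm hides the front half of the chest at crop (330,300); the visible back part of the lid is level at z ≈ 130.5, and contact came at tip z = 130.6, so the lid is shut. Next I find the strap with the scene camera.

```bash
python3 - <<'E'
from path import *
f=snap('scene','s3'); L=loc(cloud(f)); L[...,1]+=3
s=L[(abs(L[...,1])<30)&(L[...,0]>-150)&(L[...,0]<60)&(L[...,2]>140)&(L[...,2]<225)]
print('strap',len(s))
for z in range(145,225,10):
    k=s[abs(s[:,2]-z)<5]
    if len(k): print(z,len(k),np.round(np.percentile(k[:,0],[5,50,95])),np.round(np.percentile(k[:,1],[5,95])))
for x in range(-85,100,20):
    k=L[(abs(L[...,1])<125)&(abs(L[...,0]-x)<6)&(L[...,2]>120)&(L[...,2]<140)]; print(x,len(k),np.round(np.median(k[:,2]) if len(k) else 0,1))
im=cv2.imread('pics/s3.png')[160:360,260:460]; cv2.imwrite('pics/s3c.png',cv2.resize(im,None,fx=3,fy=3))
E
```

```text
strap 194
145 20 [-94. -94. -91.] [-21.  13.]
155 26 [-94. -93. -92.] [-21.  12.]
165 23 [-93. -92. -89.] [-21.  14.]
175 25 [-92. -91. -89.] [-21.  11.]
185 28 [-90. -90. -88.] [-20.  14.]
195 23 [-90. -88. -87.] [-22.   8.]
205 26 [-89. -87. -85.] [-21.  14.]
215 23 [-88. -86. -85.] [-20.  13.]
-85 328 130.0
-65 282 130.5
-45 336 130.0
-25 337 130.1
-5 330 130.3
15 324 130.1
35 314 130.0
55 317 130.1
75 309 130.0
95 27 129.2
```

View pics/s3c.png

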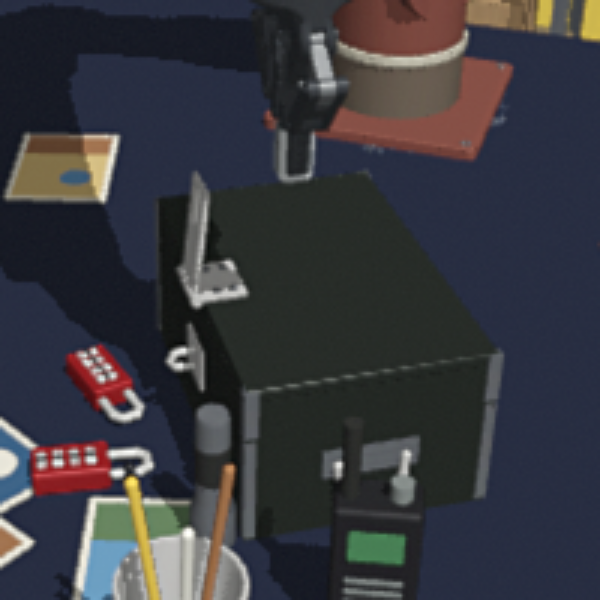

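The strap stands just off vertical (hasp ≈ 3.25), centred at y ≈ -3, at crop (195,235); the lid is level at z = 130 throughout. Now I flip the strap.

```bash
python3 - <<'E'
from path import *
Y=-2
def rep(n,c):
    F=np.array(get_wrist_force()); print(n,c,round(get_time(),2),np.round([F[:2]@ex,F[:2]@ey,F[2]],1))
p=strappt(3.24,50,Y,gap=30)
move_straight([p[0],p[1],433],feed=150)
c=move_straight(list(p),feed=120,contact_N=10); rep('down',c)
if not c:
  for ph in np.arange(3.2,0.1,-.2):
    r=50-7*(3.2-ph)/3.2
    c=move_straight(list(strappt(ph,r,Y)),feed=80,contact_N=10); rep(round(ph,2),c)
    if c: break
  if not c:
    p=np.array(get_tcp_pos()); c=move_straight(list(p+np.r_[22*ex,0]),feed=25,contact_N=7); rep('press',c)
    pause(.3); q=loc(get_tcp_pos()); print(q)
snap('scene','s4')
im=cv2.imread('pics/s4.png')[160:360,260:460]; cv2.imwrite('pics/s4c.png',cv2.resize(im,None,fx=3,fy=3))
E
```

```text
down False 15.78 [-0.1  0.3 -0.8]
3.2 False 16.33 [-0.4  0.1  0.4]
3.0 False 16.61 [-0.3  0.1 -0.1]
2.8 False 16.89 [-0.  0.  1.]
2.6 False 17.18 [-0.5 -0.2 -0.8]
2.4 False 17.48 [-0.4 -0.1  0.7]
2.2 False 17.77 [-0.7 -1.2 -0.3]
2.0 False 18.07 [-0.4 -0.1  1. ]
1.8 False 18.37 [-1.4  0.1  0.2]
1.6 False 18.67 [ 0.7 -0.3 -0.2]
1.4 False 18.92 [ 0.1 -0.5  0.4]
1.2 False 19.17 [-0.6  0.5 -0.1]
1.0 False 19.42 [-0.1 -1.1  0.8]
0.8 False 19.67 [-0.5 -0.2  0.3]
0.6 False 19.92 [-0.2  0.7 -0. ]
0.4 False 20.17 [-0.2 -0.4 -0.1]
0.2 False 20.42 [-0.6  0.1 -0.8]
press True 20.96 [-0.7 -0.4  1.8]
[-106.94856005   -4.74182821  262.60365219]
```

View pics/s4c.png

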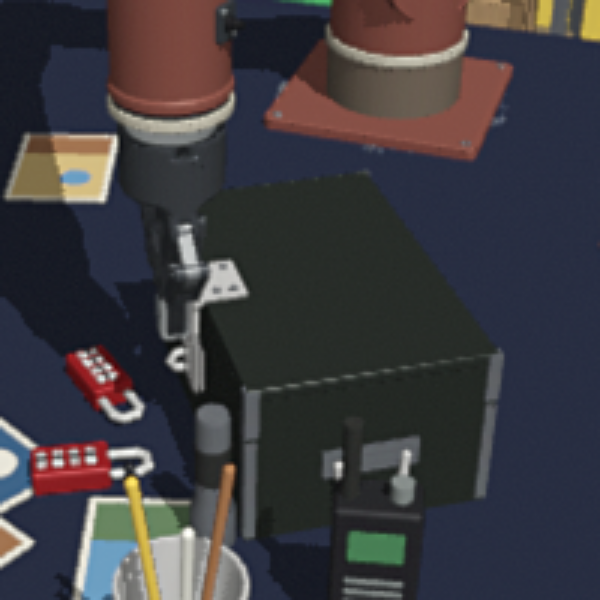

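The strap is down over the staple at crop (180,355), with the fingertip against it at (175,325). I'll press once more lightly, then back off and check.

```bash
python3 - <<'E'
from path import *
p=np.array(get_tcp_pos()); c=move_straight(list(p+np.r_[8*ex,0]),feed=15,contact_N=9); print(c,loc(get_tcp_pos())); pause(.3); print(loc(get_tcp_pos()))
p=np.array(get_tcp_pos()); move_straight(list(p-np.r_[40*ex,0]),feed=100)
p=np.array(get_tcp_pos()); move_straight(list(p+[0,0,200]),feed=200)
movep([350,-500,480],[np.pi,0,np.radians(60)]); print(get_time(),get_wrist_force())
f=snap('scene','s5'); f2=snap('top','t5')
for n,g in(('scene',f),('top',f2)):
    L=loc(cloud(g)); L[...,1]+=3
    for z in range(40,130,10):
        k=L[(abs(L[...,1]+3)<13)&(abs(L[...,2]-z)<5)&(L[...,0]<-80)&(L[...,0]>-135)]
        if len(k): print(n,z,len(k),np.round(np.percentile(k[:,0],[5,50,95]),1))
    k=L[(abs(L[...,1])<125)&(abs(L[...,0])<85)&(L[...,2]>110)&(L[...,2]<150)]; A=np.c_[k[:,:2],np.ones(len(k))]; print('lid plane',np.linalg.lstsq(A,k[:,2],rcond=None)[0])
    P=L[(L[...,2]>122)&(L[...,2]<138)&(abs(L[...,0])<120)&(abs(L[...,1])<160)]; print(np.percentile(P[:,0],[1,99]),np.percentile(P[:,1],[1,99]))
a=cv2.resize(f['color'][180:340,280:400],None,fx=3.5,fy=3.5); b=cv2.resize(f2['color'][110:330,180:360],(458,560)) 
cv2.imwrite('pics/s5c.png',np.hstack([a[:,:340],b]))
E
```

```text
True [-106.59879604   -4.63381238  262.70310374]
[-106.62599312   -4.65340362  262.68917924]
25.5583 [ 0.07366665 -0.05393078 -0.37439483]
scene 40 5 [-94.8 -88.9 -88.6]
scene 50 10 [-95.7 -95.4 -92.4]
scene 60 23 [-108.5  -97.3  -93. ]
scene 70 24 [-109.9 -101.6  -91.3]
scene 80 13 [-96.2 -95.4 -89.1]
scene 90 11 [-95.9 -95.5 -89.1]
scene 100 15 [-96.  -95.2 -88.9]
scene 110 14 [-96.  -95.  -88.4]
scene 120 9 [-96.  -95.4 -90.9]
lid plane [-2.99245797e-03  3.59237935e-04  1.30133830e+02]
[-90.3863838   88.32576683] [-138.34554312  127.44475026]
top 60 1 [-106.5 -106.5 -106.5]
top 70 4 [-110.1 -108.7 -107. ]
top 80 2 [-105.9 -105.3 -104.7]
lid plane [-2.22173624e-03  7.84584243e-04  1.30720016e+02]
[-89.28103508  88.82975323] [-131.93831231  132.56694993]
```

View pics/s5c.png

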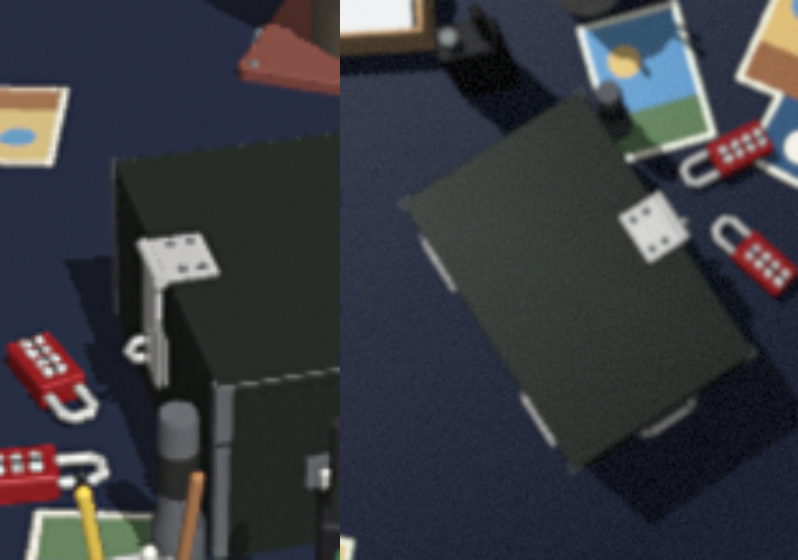

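The lid is shut (slope below 0.003 rad). The strap's face is at x ≈ -95.4 from z = 50 to 120, so it is flat, and the staple at (138,350) pokes through the slot. The chest and props are in place and the robot is clear.

```bash
python3 -c "
from workcell import *
sign_off(); print(get_time())"
```

```text
the job is handed in; nothing more can be done
the job is handed in; nothing more can be done
```

The job is done and handed in at about 26 s of the 64 s. I pushed the lid over with the closed fingertips and lowered it slowly until it pressed shut. Then I flipped the strap from behind, guided it over the front and pressed it flat above the staple.

Last checks, after backing the robot away:
- **Lid:** it is level at z ≈ 130 mm, with a slope of about 0.003 rad, so it is shut.
- **Strap:** its face lies upright at x ≈ -95.4 mm from z = 50 to 120 mm, so it is flat. The staple comes through the slot.
- **Chest:** its outline is within about 1–2 mm of the start in the top view.
- **Padlocks and props:** the padlocks and torch look unmoved in the last picture. I checked this by eye only, and it did not show the key, magnifier and cryptex. The arm stayed well clear of all of them.
- **Forces:** each push stopped at its contact limit, 15 N on the lid and 7–9 N on the strap.

No check failed. The two cameras differed by up to about 6 mm on the chest's sideways (y) edges, which made no difference here. Signing off gives no verdict.

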